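# Show a toy pattern slide over the light panel

## Task

At the toy stall, first flip the red-knobbed toggle away from the robot to switch on the light panel. Then take the clear pattern slide out of its wooden rack, keeping the fingers off its frosted end (the one with the corner notch), and show it to the customer across the table: about 25 cm above the table over the middle of the panel, label side tipped up about halfway (45 degrees), its length along the panel with the frosted end towards the panel's orange bar. Finish while holding it there, still, gripped only by the gripper, and leave the other toys alone.

Things in the scene. Friction and masses are not known exactly. Their poses are not given: they have to be found in the camera images.
- toggle (a joint): Panel's toggle lever, rad: 0 = off (leans 0.5 rad from upright to the robot, panel -x), 1.0 = on (leans 0.5 rad away, panel +x). Over-centre: let go, it falls to the nearer end; under 2 N moves it. Pivot axis along panel y, 150 mm along panel +y and 12 mm above panel_top. Steel rod 10 mm thick, red ball on top.
- toggle_tip (a point): Centre of the red ball (26 mm across) on the lever's tip, 80 mm from the pivot; about 100 mm above the table at both ends of its swing.
- panel_top (a point): Centre of the light panel's upper face, 18 mm above the table. Fixed white slab, 160 (x) by 220 (y) mm, cream face, orange bar along its -y end; at its +y end a grey switch block (70 by 60, 26 mm high, centre at y +140) with the toggle. x axis points away from the robot, turned up to 0.3 rad either way; z up.
- slide_center (a point): Centre of the clear bluish slide, 5 (x) by 110 (y) by 60 (z) mm, about 43 g, standing on a long edge in the rack, facing any way: centre 42, top 72 mm above the table. x = out of the label face, z = up. Frosted end: y -55 to -22 mm, a 14 mm square notch in its top corner; clear from y -22 to +55. Label towards you and notch at the top, the notch is on your left.
- frost: The frosted white end of the slide, 33 (y) by 60 (z) mm, part of the slide; origin at its middle, 38.5 mm from slide_center along slide -y; axes as slide_center. A paper label with an orange stripe is stuck on its +x face; the other face is plain.
- frost_tip (a point): Middle of the short end face of the frosted end, 55 mm from slide_center along slide -y; axes as slide_center.
- slot (a point): Middle of the slot floor of the fixed wooden rack, 12 mm above the table. The slot runs along y, 8 mm wide and 116 mm long, between cheeks that rise to 30 mm above the table and reach x +-16 mm; the base is 64 (x) by 136 (y) mm. The slide lifts straight up out of it.
- lorry: Bystander: blue and wood toy lorry, 100 by 53 by 56 mm, nose to +x; origin under its centre.
- dog: Bystander: wooden toy dog, 95 by 26 by 64 mm; origin under its centre.
- rabbit: Bystander: turned wooden rabbit, 44 mm across, 84 mm tall; origin under its centre.
Things that resemble listed ones, but are neither listed nor needed, are in the scene too. Of the things that look like the part that bears slide_center, the largest one is meant. What is shaped like the part that bears slot but green or yellow is not meant.

How it is judged:
On the way, in this order (a step that is already met when the one before it is completed fails the run):
1. the toggle is flipped on while the slide still stands in its rack (value of joint toggle above 0.85 rad and distance between slide_center and slot below 0.04 m), for 0.2 s.
2. the slide is lifted out of the rack by the gripper (value of joint toggle above 0.85 rad and height (world z) of slide_center above 0.11 m and contact force between slide and the fingers above 0.5 N), for 0.2 s.
At the end, for the whole second after the job is handed in: Toggle on (joint over 0.85); slide still, held by the fingers alone, centre 0.17 to 0.34 m above the table, within 50 mm of the panel centre seen from above; label normal within 1.05 rad of straight up; length within 0.35 rad of the panel's, frosted end on the orange-bar side (value of joint toggle above 0.85 rad and height (world z) of slide_center between 0.17 and 0.34 m and horizontal distance between slide_center and panel_top below 0.05 m and angle between slide_center's own x axis and vertical below 1.05 rad and angle between the y axis of slide_center and the y axis of panel_top, either way round below 0.35 rad and y of frost_tip in the frame of panel_top below 0 m and contact force between slide and the fingers above 1 N and contact force between slide and panel below 0.05 N and contact force between slide and rack below 0.05 N and linear speed of slide below 0.03 m/s and angular speed of slide below 0.2 rad/s); the arm keeps its last pose, push and grip.
It fails at once if fingers press on the frosted end (contact force between frost and the fingers above 0.5 N).
It fails at once if a bystander toy is moved more than 30 mm (distance of any of lorry, dog, rabbit from where it was at the start of the episode above 0.03 m).
It also fails if it takes over 48 s, if anything falls off the work surface, if the arm or the gripper's body presses on something with over 40 N, if the wrist force passes 120 N, or if a joint passes its speed limit or range.

## Robot

A 6-joint arm with a two-finger parallel gripper is mounted at the origin on the work surface. World frame = base frame: x ahead of the robot, y to its left, z up, the work surface at z = 0. Lengths are in m, angles in rad, forces in N, time in s.
With the tool pointing down it reaches from about 0.3 to 0.775 m from the base axis. Payload 14.6 kg.
Tool frame: the origin (TCP) lies midway between the tips of the shut fingers; the grasp point (between the pads) lies 19 mm behind it; z points along the fingers, y is the line along which they close (so a half turn about z gives the same grasp; the last joint's range is limited). The gripper opens to 94 mm and grips with 3 to 60 N. Pads are 16 mm wide; open, the fingers measure 119 mm over their backs; the gripper's body (75 mm by 177 mm) begins 78 mm behind the grasp point.
Start: joints at [1.09, 0.3, 1.521, -0, 1.321, -0.067], TCP at [0.221, 0.504, 0.18] pointing down, gripper open.
Joint ranges: [-3.03, 3.03], [-0.79, 2.21], [0.23, 2.52], [-1.04, 4.18], [0, 3.07], [-2.55, 2.55]. Speed limits (rad/s): [2.22, 2.22, 2.57, 3.14, 3.14, 3.14].

## Interface

Orientations are given as a unit quaternion [w, x, y, z].
In Python, from bench import bot, read_camera, calibration, ticket, nets gives the robot as it stands.
- The arm moves only by the shell command python3 -m crank 'ROWS' [FORCE]. ROWS is JSON, a list that holds one entry, the list of rows, each a list of 5 numbers: the shift along the world's x, y, z in m, then the turn about the world's z in rad, then the gripper command: -1 is shut, 1 is fully open, values between are in proportion. A call has 1 to 8 rows; each row is the pose to reach, as a shift and turn from the pose commanded when the call began; what a row does not reach only later rows make up. A row lasts 1/12 s, in which the tool goes at most 41.7 mm and 7.16 degrees, less where a joint would pass 70% of its speed; a pose out of reach is approached as far as the arm can. A call with a gripper value outside its range is refused whole. The fingers move at their own pace and stop on an object; FORCE is the grip in N (left out, the last holds). Time passes only in rows, so rows that repeat a pose let the fingers close. It gives the time, the measured TCP pose, the force, the opening and the grip force at its end, in the units of the state.
- bot.get_state(): the state, without advancing time (a new reading comes with each control period).
- read_camera(name): name is "scene" or "top" or "wrist"; returns the picture (420x560x3 uint8, blue, green, red); there is no depth.
- calibration(name): a dict with "K" (3x3 intrinsics, pixels), "R" (3x3) and "t" (3): a world point X has camera coordinates R X + t; the wrist camera has in their place "mount" (4x4, takes a point from camera to tool coordinates, whose origin is the TCP and whose axes are the flange's). Camera axes: x right, y down, z forward; pixel columns grow to the right and rows downward; lengths in m; the calibration is good to about 2 mm. A picture is of the moment at which its call begins: read the wrist's pose just before it. calibration takes no time and is no camera call.
- ticket.hand_in(): hands the job in; it is judged then, once.
Trained networks look in the newest picture that a camera, given by its name, has taken for a name from the list of things; names that differ only in an ending like _2 or _b are one class to them, and where a whole thing is asked for, a point or a joint stands for the part that bears it (a point fixed in the world has none). Each returns a list of dicts, best first, with "confidence" (0 to 1); they miss things now and then, are a little off and sometimes report something else, mostly with a low value. They report only what shows in the picture. A call takes as long as a camera call. They do not tell look-alikes from the thing itself.
- nets.boxes_of(camera, query): "extent" ([centre column, centre row, width, height] in pixels, round what is visible of it).
The state is a dict: "t": time; "qpos": joint angles; "joint_vel": joint speeds; "joint_efforts": joint torques, N m; "tcp_pos": TCP position; "tool_rot": TCP orientation; "contact_force": force on the tool from outside, world axes, zero at the start; "ft_torque": the same for the moment, N m; "opening": finger opening in m; "finger_force": force on a finger pad.
Only numpy, scipy, OpenCV 4.12 (cv2) and the standard library are available. Lean on these libraries where they do the work, as an engineer would, in place of code of your own. Each camera call takes 0.05 s, during which the arm holds its last target. There are 200 camera calls.

## Working session

There is one attempt and no reset: what is moved stays moved. The work goes in short steps, Python scripts to look and compute and a shell command to move; the robot and the scene stay as the last step left them, time stands still between calls to the robot, and variables do not carry over. Pictures are saved under pics/ and viewed, at most 10 in all, crops included, and the job is handed in when it is done.

```bash
mkdir -p pics
cat > h.py <<'E'
import numpy as np, cv2
from scipy.spatial.transform import Rotation as Ro
from bench import bot, read_camera, calibration, ticket, nets
def cam(n):
    c=calibration(n); K=np.array(c["K"])
    if n=="wrist":
        s=bot.get_state(); w,x,y,z=s["tool_rot"]; T=np.eye(4); T[:3,:3]=Ro.from_quat([x,y,z,w]).as_matrix(); T[:3,3]=s["tcp_pos"]
        M=np.linalg.inv(T@np.array(c["mount"])); return K,M[:3,:3],M[:3,3]
    return K,np.array(c["R"]),np.array(c["t"]).ravel()
def ray(C,u,v,z):
    K,R,t=C; d=R.T@np.linalg.inv(K)@[u,v,1]; o=-R.T@t
    return o+d*(z-o[2])/d[2]
def proj(C,X):
    K,R,t=C; p=K@(R@np.asarray(X)+t); return p[:2]/p[2]
def shot(n,f):
    C=cam(n); im=read_camera(n); cv2.imwrite("pics/"+f,im); return C,im
E
python3 - <<'E'
from h import *
for n in("top","scene"):
    C,im=shot(n,n+"0.png")
    for q,z in(("toggle_tip",.1),("panel_top",.018),("slide_center",.042),("slot",.02),("lorry",.03),("dog",.03),("rabbit",.04),("frost",.042)):
        try:
            for r in nets.boxes_of(n,q)[:4]:
                e=r["extent"]; print(n,q,round(r["confidence"],2),np.round(e),np.round(ray(C,e[0],e[1],z)[:2],3))
        except Exception as x: print(q,x)
E
```

```text
top panel_top 0.74 [367. 174. 116.  64.] [ 0.573 -0.189]
top panel_top 0.46 [230. 105.  20.  24.] [0.755 0.151]
top slide_center 0.62 [199. 176.  47.  16.] [0.566 0.222]
top slide_center 0.55 [224. 234.  26.  13.] [0.424 0.161]
top slot 0.9 [161. 117.  55.  29.] [0.725 0.323]
top slot 0.89 [202. 181.  60.  46.] [0.558 0.218]
top slot 0.79 [154. 320.  64.  53.] [0.225 0.326]
top lorry 0.56 [280. 102.  39.  30.] [0.757 0.025]
top dog 0.87 [295. 240.  19.  42.] [ 0.41  -0.007]
top dog 0.66 [200. 175.  46.  19.] [0.571 0.222]
top rabbit 0.76 [229. 105.  16.  21.] [0.747 0.15 ]
top frost 0.55 [215. 179.  15.  10.] [0.558 0.183]
scene toggle_tip 0.71 [217. 229.  12.  39.] [ 0.594 -0.062]
scene panel_top 0.73 [158. 248. 144.  77.] [ 0.556 -0.199]
scene slide_center 0.94 [353. 239.  54.  23.] [0.554 0.229]
scene slide_center 0.89 [410. 238.  27.  26.] [0.55  0.356]
scene slot 0.94 [348. 252.  67.  34.] [0.573 0.216]
scene slot 0.93 [371. 176.  49.  23.] [0.242 0.334]
scene slot 0.82 [417. 312.  81.  36.] [0.746 0.319]
scene lorry 0.68 [259. 319.  53.  54.] [0.77  0.025]
scene lorry 0.6 [336. 237.  20.  20.] [0.533 0.196]
scene dog 0.72 [249. 205.  26.  38.] [ 0.403 -0.004]
scene rabbit 0.92 [333. 308.  26.  44.] [0.754 0.159]
scene rabbit 0.72 [352. 241.  48.  26.] [0.56  0.225]
scene frost 0.68 [335. 239.  17.  17.] [0.554 0.19 ]
scene frost 0.42 [400. 232.  11.  11.] [0.528 0.339]
```

View pics/top0.png

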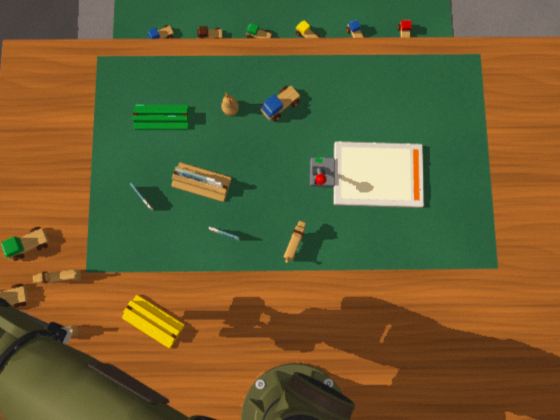

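View pics/scene0.png

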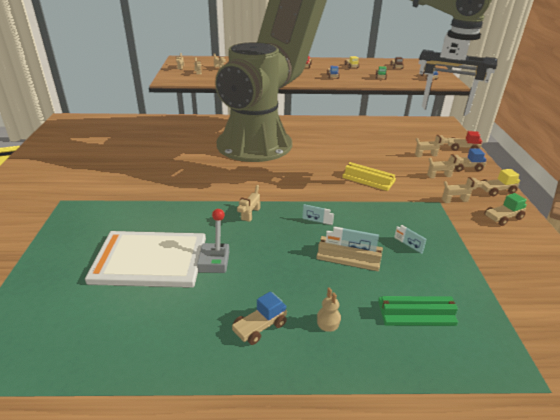

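Run:
```python
from h import *
im=cv2.imread("pics/top0.png"); C=cam("top"); S=cam("scene"); sc=cv2.imread("pics/scene0.png")
b,g,r=[im[...,i].astype(int) for i in range(3)]
def big(m,box):
    k=np.zeros(m.shape,np.uint8); x0,y0,x1,y1=box; k[y0:y1,x0:x1]=m[y0:y1,x0:x1]*255
    c=max(cv2.findContours(k,0,2)[0],key=cv2.contourArea); return c
c=big((r>150)&(g>60),(325,130,440,220)); rc=cv2.minAreaRect(c); print(rc)
P=np.array([ray(C,u,v,.018) for u,v in cv2.boxPoints(rc)]);print(P.round(3),P.mean(0).round(3))
c=big((r>130)&(g<70),(300,160,345,195)); (u,v),_=cv2.minEnclosingCircle(c);print("ball",u,v,ray(C,u,v,.1).round(3))
c=big((r>g+15)&(r>90)|(b>120),(160,150,245,210)); rc=cv2.minAreaRect(c)
P=np.array([ray(C,u,v,.022) for u,v in cv2.boxPoints(rc)]);print("rack",rc,P.round(3),P.mean(0).round(3))
b2,g2,r2=[sc[...,i].astype(int) for i in range(3)]
m=((r2>130)&(g2<70)); k=np.zeros(m.shape,np.uint8);k[200:225,205:235]=m[200:225,205:235]*255
c=max(cv2.findContours(k,0,2)[0],key=cv2.contourArea);(u,v),_=cv2.minEnclosingCircle(c);print("ball sc",u,v,ray(S,u,v,.1).round(3))
s=bot.get_state();print(s["t"],s["tcp_pos"],s["tool_rot"],Ro.from_quat(np.roll(s["tool_rot"],-1)).as_matrix().round(2))
```

```text
((378.49578857421875, 173.65267944335938), (90.65947723388672, 63.142311096191406), 1.5911402702331543)
[[ 0.499 -0.101  0.018]
 [ 0.66  -0.11   0.018]
 [ 0.651 -0.336  0.018]
 [ 0.491 -0.323  0.018]] [ 0.575 -0.217  0.018]
ball 319.7105407714844 178.76315307617188 [ 0.543 -0.064  0.1  ]
rack ((200.33917236328125, 181.246826171875), (56.77186584472656, 26.015735626220703), 16.389541625976562) [[0.547 0.297 0.022]
 [0.61  0.281 0.022]
 [0.569 0.146 0.022]
 [0.506 0.164 0.022]] [0.558 0.222 0.022]
ball sc 217.9423065185547 214.42308044433594 [ 0.544 -0.065  0.1  ]
0.9 [0.22114041 0.50358111 0.17982824] [-1.51382365e-05  2.05421014e-01  9.78673698e-01 -1.24301195e-05] [[-0.92  0.4  -0.  ]
 [ 0.4   0.92 -0.  ]
 [ 0.   -0.   -1.  ]]
```

```bash
python3 -m crank '[[[0.017,-0.037,0,-0.08,-1],[0.034,-0.074,0,-0.16,-1],[0.051,-0.111,0,-0.24,-1],[0.068,-0.148,0,-0.32,-1],[0.085,-0.185,0,-0.40,-1],[0.102,-0.222,0,-0.48,-1],[0.119,-0.259,0,-0.56,-1],[0.136,-0.296,0,-0.64,-1]]]' 20
python3 -m crank '[[[0.017,-0.037,0,-0.08,-1],[0.034,-0.074,0,-0.16,-1],[0.051,-0.111,0,-0.24,-1],[0.068,-0.148,0,-0.32,-1],[0.085,-0.185,0,-0.40,-1],[0.102,-0.222,0,-0.48,-1],[0.118,-0.273,0,-0.56,-1],[0.118,-0.273,0,-0.56,-1]]]'
```

```text
t: 1.57
tcp_pos: [0.3575, 0.2058, 0.1801]
tool_rot: [0.0, 0.504, 0.863, 0.0]
contact_force: [1.0, 0.5, 0.5]
opening: 0.0439
finger_force: 0.0
t: 2.23
tcp_pos: [0.4761, -0.0698, 0.1797]
tool_rot: [0.0, 0.725, 0.689, -0.0]
contact_force: [-0.1, 0.5, -0.2]
opening: 0.0008
finger_force: 0.0
```

```bash
python3 -m crank '[[[0.0,0.005,-0.035,0,-1],[0.0,0.005,-0.07,0,-1],[0.0,0.005,-0.095,0,-1],[0.03,0.005,-0.095,0,-1],[0.045,0.005,-0.095,0,-1],[0.06,0.005,-0.095,0,-1],[0.075,0.005,-0.095,0,-1],[0.09,0.005,-0.095,0,-1]]]'
python3 -m crank '[[[0.012,0,0,0,-1],[0.024,0,0,0,-1],[0.024,0,0,0,-1],[0.024,0,0,0,-1],[0.0,0,0.03,0,-1],[-0.02,0,0.07,0,-1],[-0.03,0.01,0.1,0,-0.5],[-0.03,0.01,0.1,0,0]]]'
python3 - <<'E'
from h import *
C,im=shot("top","top1.png"); m=(im[...,2]>130)&(im[...,1]<70); m[:, :300]=0;m[:,345:]=0;m[:160]=0;m[205:]=0
v,u=np.nonzero(m); print(len(u), u.size and ray(C,u.mean(),v.mean(),.1))
E
```

```text
t: 2.9
tcp_pos: [0.5696, -0.0614, 0.094]
tool_rot: [0.005, 0.722, 0.692, 0.003]
contact_force: [-11.7, -2.6, 77.0]
opening: 0.0001
finger_force: 37.9
t: 3.57
tcp_pos: [0.536, -0.0497, 0.1917]
tool_rot: [0.004, 0.722, 0.692, 0.003]
contact_force: [1.1, 0.5, 1.9]
opening: 0.0105
finger_force: 0.0
0 0
```

Run:
```python
from h import *
a=cv2.imread("pics/top1.png")[130:260,250:430]; C,b=shot("scene","sc1.png"); b=b[180:290,80:300]
print(nets.boxes_of("scene","toggle_tip")[:2])
a=cv2.resize(a,None,fx=2.7,fy=2.7);b=cv2.resize(b,None,fx=2.2,fy=2.2)
o=np.zeros((600,500,3),np.uint8);o[:a.shape[0],:a.shape[1]]=a;o[355:355+b.shape[0],:b.shape[1]]=b;cv2.imwrite("pics/v1.png",o)
```

```text
[]
```

View pics/v1.png

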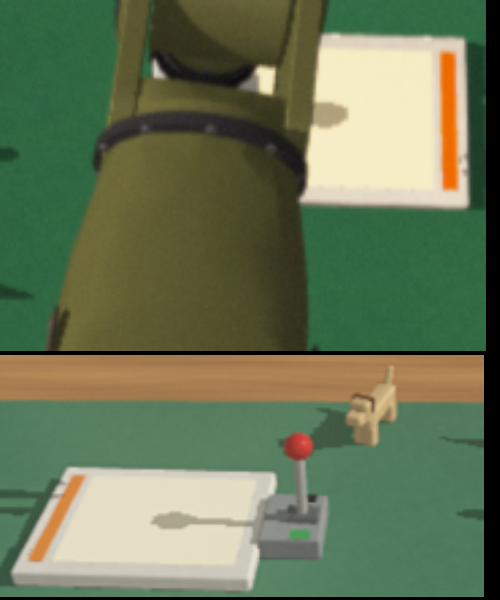

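Run:
```python
from h import *
S=cam("scene")
for th in(0,.25,.5,.75,1): 
    l=th-.5; print(th,proj(S,[.581+.08*np.sin(l),-.066,.03+.08*np.cos(l)]).round(1))
im=cv2.imread("pics/sc1.png").astype(int); m=(im[...,2]>130)&(im[...,1]<70); m[:190]=0;m[250:]=0;m[:,:180]=0;m[:,260:]=0
v,u=np.nonzero(m);print(u.mean(),v.mean())
s=bot.get_state();print(s["t"],s["tcp_pos"],s["tool_rot"],s["contact_force"],s["qpos"])
```

```text
0 [217.4 213.9]
0.25 [216.4 216.1]
0.5 [215.5 220.8]
0.75 [214.6 227.6]
1 [214.  236.2]
214.48235294117646 221.51764705882354
3.7167 [ 0.53509556 -0.05021904  0.18442652] [-1.25457825e-05  7.21916167e-01  6.91980524e-01 -3.07454858e-05] [ 0.01591949  0.29322123 -0.25200894] [-1.61710172e-01  2.68342270e-01  1.55060167e+00 -3.51363163e-05
  1.32270573e+00 -1.19362989e-01]
```

```bash
python3 -m crank '[[[0,0,0,0,0],[0,0,0,0,0]]]'
python3 - <<'E'
from h import *
C,im=shot("scene","sc2.png"); im=im.astype(int); m=(im[...,2]>130)&(im[...,1]<70); m[:190]=0;m[260:]=0;m[:,:180]=0;m[:,260:]=0
v,u=np.nonzero(m);print(u.mean(),v.mean())
E
```

```text
t: 3.88
tcp_pos: [0.5349, -0.0504, 0.1833]
tool_rot: [-0.001, 0.722, 0.692, -0.001]
contact_force: [-0.7, -0.5, -0.3]
opening: 0.0357
finger_force: 0.0
214.38095238095238 221.63095238095238
```

```bash
python3 -m crank '[[[-0.035,-0.016,-0.02,0,-1],[-0.045,-0.016,-0.06,0,-1],[-0.045,-0.016,-0.1,0,-1],[-0.045,-0.016,-0.12,0,-1],[-0.025,-0.016,-0.12,0,-1],[-0.01,-0.016,-0.12,0,-1],[0.005,-0.016,-0.12,0,-1],[0.015,-0.016,-0.12,0,-1]]]'
```

```text
t: 4.6
tcp_pos: [0.5509, -0.0665, 0.0638]
tool_rot: [-0.001, 0.722, 0.692, -0.0]
contact_force: [-0.2, 0.0, 0.1]
opening: 0.0005
finger_force: 0.0
```

```bash
python3 -m crank '[[[0.008,0,0,0,-1],[0.016,0,0,0,-1],[0.024,0,0,0,-1],[0.03,0,0,0,-1],[0.03,0,0,0,-1]]]';  python3 - <<'E'
from h import *
C,im=shot("scene","sc3.png"); im=im.astype(int); m=(im[...,2]>130)&(im[...,1]<70); m[:190]=0;m[260:]=0;m[:,:180]=0;m[:,260:]=0
v,u=np.nonzero(m);print(u.mean(),v.mean())
E
```

```text
t: 5.02
tcp_pos: [0.5809, -0.0664, 0.0647]
tool_rot: [0.0, 0.722, 0.692, 0.0]
contact_force: [-0.0, -0.0, -0.1]
opening: 0.0005
finger_force: 0.0
211.82432432432432 237.2972972972973
```

```bash
python3 -m crank '[[[-0.015,0,0.035,0,-1],[-0.02,0,0.075,0,-1],[-0.02,0.03,0.1,-0.05,-1],[-0.02,0.07,0.11,-0.1,1],[-0.02,0.11,0.12,-0.15,1],[-0.02,0.15,0.13,-0.2,1],[-0.02,0.19,0.14,-0.25,1],[-0.02,0.23,0.14,-0.256,1]]]'; python3 -m crank '[[[0,0.04,0,0,1],[0,0.058,0,0,1],[0,0.058,0,0,1],[0,0.058,0,0,1]]]'
python3 - <<'E'
from h import *
C,im=shot("wrist","w1.png")
for n in("slide_center","frost","slot"):
  for r in nets.boxes_of("wrist",n)[:2]: e=r["extent"];print(n,round(r["confidence"],2),np.round(e),ray(C,e[0],e[1],.072).round(3))
C,im=shot("scene","sc4.png"); im=im.astype(int); m=(im[...,2]>130)&(im[...,1]<70); m[:190]=0;m[260:]=0;m[:,:180]=0;m[:,260:]=0
v,u=np.nonzero(m);print(u.mean(),v.mean())
E
```

```text
t: 5.73
tcp_pos: [0.5601, 0.1655, 0.2072]
tool_rot: [0.001, 0.806, 0.593, 0.001]
contact_force: [1.2, -0.6, 0.4]
opening: 0.0306
finger_force: 0.0
t: 6.07
tcp_pos: [0.5597, 0.2219, 0.2046]
tool_rot: [-0.0, 0.804, 0.595, -0.0]
contact_force: [0.4, -0.2, 0.0]
opening: 0.0571
finger_force: 0.0
slide_center 0.9 [186. 247.   9.  41.] [0.457 0.196 0.072]
slide_center 0.86 [282. 187.   9. 109.] [0.564 0.227 0.072]
frost 0.71 [190.  80.  19.  26.] [0.514 0.341 0.072]
frost 0.44 [282. 226.   6.  27.] [0.553 0.189 0.072]
slot 0.75 [279. 181.  62. 129.] [0.563 0.232 0.072]
slot 0.7 [411.  58.  85. 112.] [0.704 0.302 0.072]
212.06172839506172 237.3827160493827
```

View pics/w1.png

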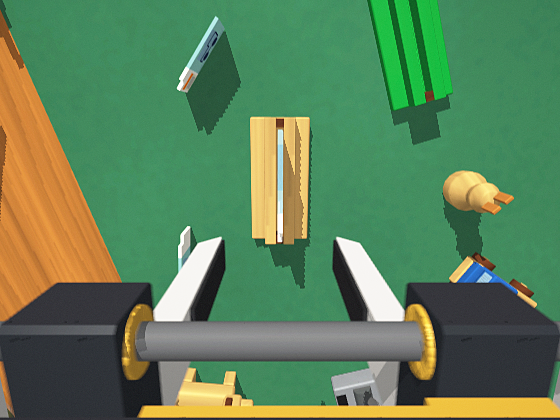

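Run:
```python
from h import *
C=cam("wrist")
for u,v in((281,128),(280,208),(280,243)): print(ray(C,u,v,.072).round(4))
T=proj(C,[.5597,.2219,.072]);print("tcp proj",T)
im=cv2.imread("pics/w1.png"); 
for v in range(122,250,6): print(v,[tuple(int(c) for c in im[v,u]) for u in (276,278,280,282,284)])
```

```text
[0.58   0.2768 0.072 ]
[0.557  0.2056 0.072 ]
[0.5466 0.1718 0.072 ]
tcp proj [277.60591094 191.24147179]
122 [(24, 42, 84), (34, 57, 104), (33, 57, 103), (33, 51, 100), (123, 213, 255)]
128 [(64, 118, 152), (67, 128, 169), (63, 125, 171), (69, 132, 171), (125, 217, 254)]
134 [(56, 109, 149), (246, 244, 209), (227, 232, 206), (247, 245, 210), (113, 205, 249)]
140 [(54, 108, 146), (245, 243, 208), (227, 232, 204), (250, 247, 213), (57, 114, 159)]
146 [(50, 109, 148), (249, 229, 170), (224, 215, 165), (249, 230, 166), (57, 112, 149)]
152 [(49, 106, 146), (249, 232, 173), (226, 217, 169), (250, 231, 169), (59, 115, 154)]
158 [(52, 109, 147), (249, 231, 174), (226, 216, 170), (248, 227, 168), (61, 119, 156)]
164 [(49, 106, 146), (249, 228, 172), (231, 218, 172), (250, 230, 169), (65, 119, 158)]
170 [(50, 105, 149), (244, 225, 168), (224, 215, 169), (249, 230, 170), (62, 119, 156)]
176 [(48, 105, 144), (246, 228, 172), (224, 214, 169), (246, 229, 174), (66, 119, 157)]
182 [(49, 102, 150), (247, 229, 173), (231, 219, 171), (241, 224, 171), (70, 123, 162)]
188 [(52, 105, 146), (247, 230, 17
[... 202 characters left out ...]
42, 208), (64, 119, 155)]
206 [(42, 92, 133), (255, 255, 242), (236, 234, 202), (252, 246, 208), (64, 121, 159)]
212 [(40, 93, 130), (255, 255, 237), (237, 235, 202), (243, 242, 209), (65, 118, 151)]
218 [(39, 87, 126), (255, 255, 255), (252, 254, 254), (255, 255, 255), (67, 120, 154)]
224 [(38, 89, 124), (255, 255, 255), (252, 254, 254), (255, 255, 255), (66, 118, 153)]
230 [(27, 70, 103), (255, 255, 255), (253, 254, 254), (253, 255, 255), (68, 126, 162)]
236 [(0, 18, 77), (255, 255, 255), (185, 196, 200), (145, 160, 172), (74, 132, 166)]
242 [(14, 33, 97), (81, 106, 158), (73, 96, 152), (10, 19, 55), (71, 133, 173)]
248 [(58, 86, 36), (59, 88, 40), (62, 89, 41), (61, 90, 42), (60, 87, 45)]
```

```bash
python3 -m crank '[[[0.005,0.007,-0.035,0,1],[0.005,0.007,-0.07,0,1],[0.005,0.007,-0.105,0,1],[0.005,0.007,-0.14,0,1],[0.005,0.007,-0.16,0,1],[0.005,0.007,-0.165,0,1],[0.005,0.007,-0.165,0,-1],[0.005,0.007,-0.165,0,-1]]]' 20; python3 -m crank '[[[0,0,0,0,-1],[0,0,0,0,-1],[0,0,0,0,-1],[0,0,0,0,-1],[0,0,0,0,-1],[0,0,0,0,-1],[0,0,0,0,-1],[0,0,0,0,-1]]]'
```

```text
t: 6.98
tcp_pos: [0.566, 0.2284, 0.0414]
tool_rot: [0.0, 0.805, 0.594, 0.001]
contact_force: [0.7, -0.6, 0.1]
opening: 0.0839
finger_force: 0.0
t: 7.65
tcp_pos: [0.5651, 0.2286, 0.0398]
tool_rot: [-0.0, 0.805, 0.594, -0.0]
contact_force: [0.6, -0.3, 0.5]
opening: 0.0312
finger_force: 0.0
```

```bash
python3 -m crank '[[[0,0,0,0,-1],[0,0,0,0,-1],[0,0,0,0,-1],[0,0,0,0,-1],[0,0,0,0,-1],[0,0,0,0,-1],[0,0,0,0,-1]]]'; python3 -m crank '[[[0,0,0.015,0,-1],[0,0,0.04,0,-1],[0,0,0.07,0,-1],[0,0,0.1,0,-1],[0,0,0.12,0,-1],[0,0,0.12,0,-1],[0,0,0.12,0,-1],[0,0,0.12,0,-1]]]'
```

```text
t: 8.23
tcp_pos: [0.5651, 0.2285, 0.0398]
tool_rot: [-0.0, 0.805, 0.594, -0.0]
contact_force: [-1.0, -0.0, -0.3]
opening: 0.0047
finger_force: 19.9
t: 8.9
tcp_pos: [0.5647, 0.2284, 0.1585]
tool_rot: [-0.0, 0.805, 0.594, -0.001]
contact_force: [-0.6, 0.8, -0.6]
opening: 0.0044
finger_force: 19.9
```

```bash
python3 -m crank '[[[0.004,-0.03,0.012,0.03,-1],[0.008,-0.07,0.02,0.06,-1],[0.012,-0.11,0.02,0.09,-1],[0.016,-0.15,0.02,0.12,-1],[0.02,-0.19,0.02,0.15,-1],[0.024,-0.23,0.02,0.18,-1],[0.028,-0.27,0.02,0.21,-1],[0.032,-0.31,0.02,0.258,-1]]]'; python3 -m crank '[[[0.004,-0.04,0,0,-1],[0.006,-0.08,0,0,-1],[0.008,-0.115,0,0,-1],[0.008,-0.128,0,0,-1],[0.008,-0.128,-0.03,0,-1],[0.008,-0.128,-0.06,0,-1],[0.008,-0.128,-0.06,0,-1],[0.008,-0.128,-0.06,0,-1]]]'
python3 - <<'E'
from h import *
C,im=shot("scene","sc5.png"); cv2.imwrite("pics/v2.png",cv2.resize(im[130:330,60:330],None,fx=2.6,fy=2.6))
m=bot.get_state();print(m["qpos"],m["tcp_pos"])
E
```

```text
t: 9.57
tcp_pos: [0.5964, -0.0833, 0.1782]
tool_rot: [-0.001, 0.721, 0.693, -0.001]
contact_force: [0.3, -0.7, -0.0]
opening: 0.0049
finger_force: 19.9
t: 10.23
tcp_pos: [0.6043, -0.2087, 0.1182]
tool_rot: [-0.002, 0.721, 0.693, -0.001]
contact_force: [-0.2, 0.0, -0.6]
opening: 0.0045
finger_force: 19.9
[-3.89658443e-01  5.50690138e-01  1.30774701e+00  4.97953563e-05
  1.28379786e+00 -3.49159247e-01] [ 0.60528147 -0.20898109  0.12028158]
```

View pics/v2.png

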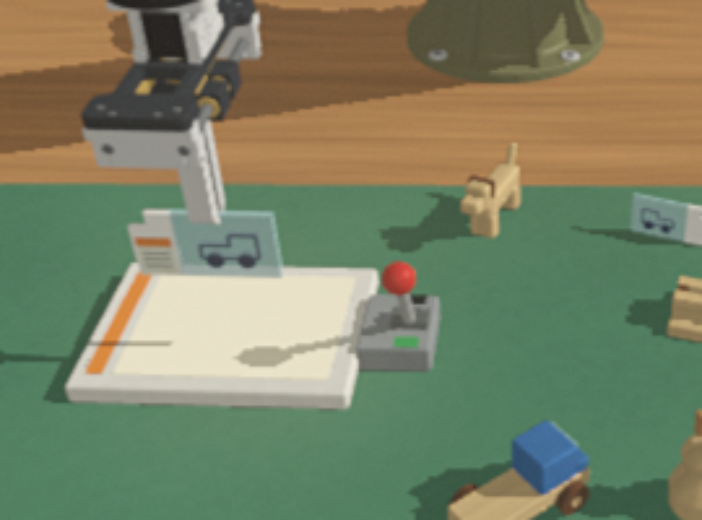

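```bash
python3 -m crank '[[[0,0,-0.03,0,-1],[0,0,-0.055,0,-1],[0,0,-0.065,0,-1],[0,0,-0.069,0,-1],[0,0,-0.071,0,-1],[0,0,-0.073,0,-1],[0,0,-0.073,0,-1],[0,0,-0.073,0,-1]]]'
```

```text
t: 10.95
tcp_pos: [0.6056, -0.2096, 0.048]
tool_rot: [0.001, 0.721, 0.692, 0.0]
contact_force: [0.1, -0.1, -0.5]
opening: 0.0046
finger_force: 19.9
```

```bash
python3 -m crank '[[[0,0,-0.0015,0,-1],[0,0,-0.003,0,-1],[0,0,-0.003,0,-1],[0,0,-0.003,0,-1]]]'
```

```text
t: 11.28
tcp_pos: [0.6061, -0.2097, 0.0457]
tool_rot: [0.001, 0.721, 0.692, 0.001]
contact_force: [-1.1, 1.7, 9.3]
opening: 0.0044
finger_force: 20.1
```

```bash
python3 -m crank '[[[0,0,0,0,-0.49],[0,0,0,0,-0.49],[0,0,0,0,-0.49],[0,0,0,0,-0.49],[0,0,0,0,-0.49],[0,0,0.005,0,-0.49],[0,0,0.01,0,-0.49]]]' 10; python3 -m crank '[[[-0.004,0,0,0,-0.49],[-0.008,0,0,0,-0.49],[-0.012,0,0,0,-0.49],[-0.016,0,0,0,-0.49],[-0.02,0,0,0,-0.49],[-0.02,0,0,0,-0.49],[-0.02,0,0,0,-0.49]]]'
python3 - <<'E'
from h import *
C,im=shot("scene","sc6.png"); cv2.imwrite("pics/v3.png",cv2.resize(im[150:310,80:280],None,fx=3,fy=3))
E
```

```text
t: 11.87
tcp_pos: [0.605, -0.2094, 0.054]
tool_rot: [-0.0, 0.721, 0.692, -0.0]
contact_force: [0.4, -0.6, -0.6]
opening: 0.0242
finger_force: 0.0
t: 12.45
tcp_pos: [0.585, -0.2095, 0.0539]
tool_rot: [0.0, 0.722, 0.692, 0.0]
contact_force: [0.6, 0.0, -0.4]
opening: 0.0239
finger_force: 0.0
```

View pics/v3.png

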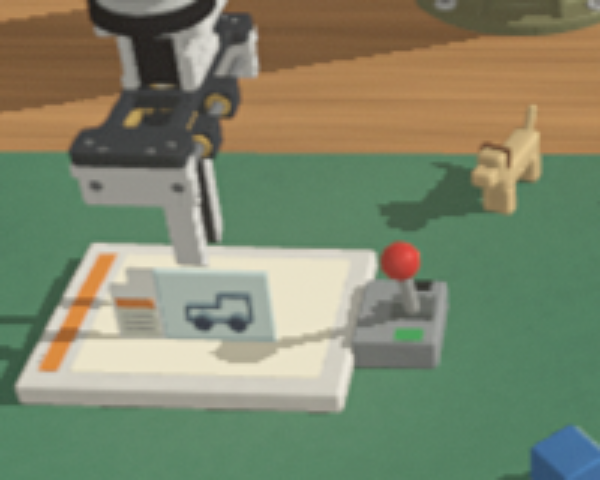

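```bash
python3 -m crank '[[[-0.003,0,0.01,0,-0.49],[-0.006,0,0.02,0,-0.49],[-0.009,0,0.03,0,-0.49],[-0.01,0,0.05,0,-0.49],[-0.01,0,0.08,0,1],[-0.01,0,0.115,0,1],[-0.01,0,0.14,0,1],[-0.01,0,0.14,0,1]]]' 20
python3 - <<'E'
from h import *
C,im=shot("wrist","w2.png")
for n in("slide_center","frost"):
  for r in nets.boxes_of("wrist",n)[:2]: e=r["extent"];print(n,round(r["confidence"],2),np.round(e),ray(C,e[0],e[1],.023).round(4))
s=bot.get_state();print(s["tcp_pos"],s["opening"])
E
```

```text
t: 13.17
tcp_pos: [0.5767, -0.2102, 0.2012]
tool_rot: [0.004, 0.721, 0.692, 0.002]
contact_force: [1.1, -0.2, 0.9]
opening: 0.0469
finger_force: 0.0
slide_center 0.68 [307. 193.  14. 112.] [ 0.6081 -0.2222  0.023 ]
frost 0.6 [304. 235.  10.  37.] [ 0.6044 -0.2691  0.023 ]
[ 0.57481319 -0.20934884  0.19387889] 0.05952899527595338
```

View pics/w2.png

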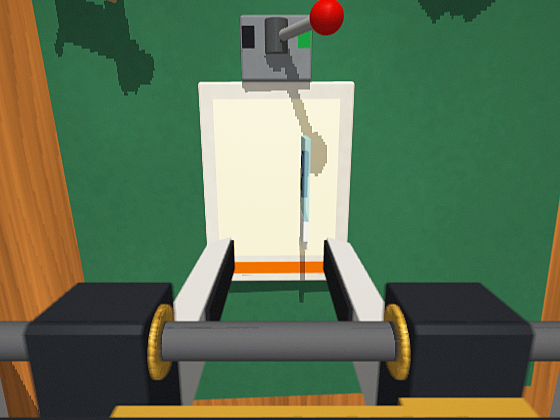

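```bash
python3 -m crank '[[[0.035,0,0,0,-1],[0.075,0,0,0,-1],[0.075,0,-0.02,0,-1],[0.075,0,-0.04,0,-1],[0.075,0,-0.04,0,-1],[0.075,0,-0.04,0,-1],[0.075,0,-0.04,0,-1],[0.075,0,-0.04,0,-1]]]'; python3 -m crank '[[[0,0,0,0,-1],[0,0,-0.03,0,-1],[0,0,-0.06,0,-1],[0,0,-0.09,0,-1],[0,0,-0.095,0,-1],[0,0,-0.095,0,-1]]]'
```

```text
t: 13.98
tcp_pos: [0.6503, -0.2097, 0.1555]
tool_rot: [0.001, 0.722, 0.692, 0.0]
contact_force: [0.1, 0.8, -0.3]
opening: 0.0127
finger_force: 0.0
t: 14.48
tcp_pos: [0.6494, -0.2092, 0.0579]
tool_rot: [-0.001, 0.721, 0.692, -0.001]
contact_force: [0.0, 0.1, -0.2]
opening: 0.0005
finger_force: 0.0
```

```bash
python3 -m crank '[[[-0.015,0,0,0,-1],[-0.025,0,0,0,-1],[-0.035,0,0,0,-1],[-0.045,0,0,0,-1],[-0.055,0,0,0,-1],[-0.06,0,0,0,-1],[-0.06,0,0,0,-1],[-0.06,0,0.02,0,-1]]]';  python3 -m crank '[[[0,0,0.04,0,-1],[-0.0,0,0.08,0,1],[-0.015,0,0.12,0,1],[-0.015,0,0.12,0,1],[-0.015,0,0.12,0,1]]]'
python3 - <<'E'
from h import *
C,im=shot("wrist","w3.png")
for n in("slide_center","frost"):
  for r in nets.boxes_of("wrist",n)[:2]: e=r["extent"];print(n,round(r["confidence"],2),np.round(e),ray(C,e[0],e[1],.023).round(4))
s=bot.get_state();print(s["tcp_pos"],s["opening"])
E
```

```text
t: 15.15
tcp_pos: [0.5893, -0.2091, 0.0774]
tool_rot: [-0.002, 0.722, 0.692, -0.001]
contact_force: [-0.5, 0.5, -0.9]
opening: 0.0005
finger_force: 0.0
t: 15.57
tcp_pos: [0.5763, -0.2099, 0.2026]
tool_rot: [0.003, 0.721, 0.692, 0.001]
contact_force: [0.3, 0.2, -0.1]
opening: 0.0235
finger_force: 0.0
frost 0.64 [307. 228.  12.  30.] [ 0.6061 -0.2609  0.023 ]
[ 0.57505145 -0.2092402   0.19767517] 0.03594068924039105
```

View pics/w3.png

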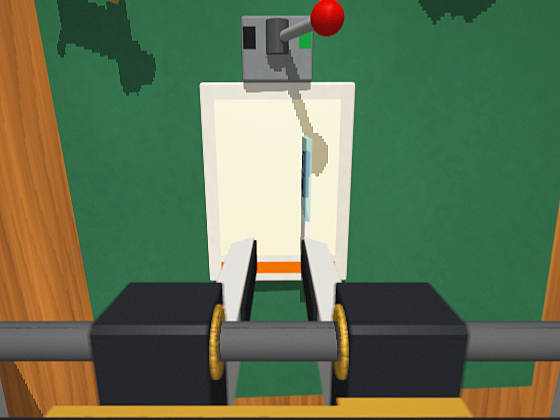

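Run:
```python
from h import *
im=cv2.imread("pics/w3.png")[80:290,195:365]; C,b=shot("scene","sc7.png"); b=b[190:300,80:260]
im=cv2.resize(im,None,fx=2.4,fy=2.8,interpolation=2); b=cv2.resize(b,None,fx=2.1,fy=3.2,interpolation=2)
o=np.zeros((600,800,3),np.uint8);o[:im.shape[0],:im.shape[1]]=im;o[:b.shape[0],420:420+b.shape[1]]=b[:,:380];cv2.imwrite("pics/v4.png",o)
W=cam("wrist")
for x,z in((.605,.018),(.605,.078),(.575,.023),(.545,.023)): print(x,z,proj(W,[x,-.217,z]).round(),proj(C,[x,-.217,z]).round())
```

```text
0.605 0.018 [307. 190.] [145. 262.]
0.605 0.078 [312. 203.] [141. 240.]
0.575 0.023 [279. 192.] [148. 251.]
0.545 0.023 [251. 193.] [151. 243.]
```

View pics/v4.png

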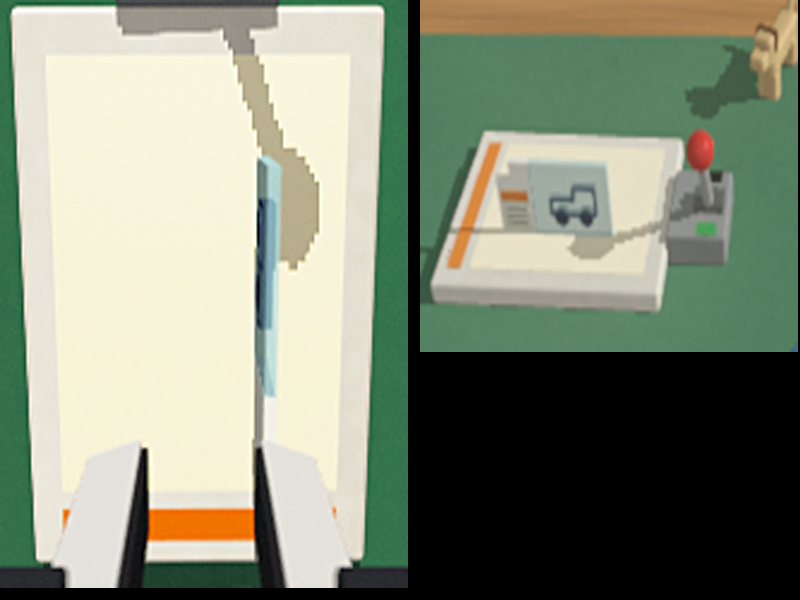

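```bash
python3 -m crank '[[[0.035,0,0,0,-1],[0.075,0,0,0,-1],[0.075,0,-0.02,0,-1],[0.075,0,-0.06,0,-1],[0.075,0,-0.1,0,-1],[0.075,0,-0.13,0,-1],[0.075,0,-0.154,0,-1],[0.075,0,-0.154,0,-1]]]'; python3 -m crank '[[[-0.015,0,0,0,-1],[-0.025,0,0,0,-1],[-0.035,0,0,0,-1],[-0.045,0,0,0,-1],[-0.055,0,0,0,-1],[-0.06,0,0,0,-1],[-0.06,0,0,0,-1],[-0.06,0,0.02,0,-1]]]';  python3 -m crank '[[[0,0,0.04,0,-1],[-0.0,0,0.08,0,1],[-0.015,0,0.12,0,1],[-0.015,0,0.14,0,1],[-0.015,0,0.14,0,1]]]'
python3 - <<'E'
from h import *
C,im=shot("wrist","w4.png")
for n in("slide_center","frost"):
  for r in nets.boxes_of("wrist",n)[:2]: e=r["extent"];print(n,round(r["confidence"],2),np.round(e),ray(C,e[0],e[1],.023).round(4))
s=bot.get_state();print(s["tcp_pos"],s["opening"],s["qpos"])
im=im[80:290,195:365]; C,b=shot("scene","sc8.png"); b=b[190:300,80:260]
im=cv2.resize(im,None,fx=2.4,fy=2.8,interpolation=2); b=cv2.resize(b,None,fx=2.1,fy=3.2,interpolation=2)
o=np.zeros((600,800,3),np.uint8);o[:im.shape[0],:im.shape[1]]=im;o[:b.shape[0],420:420+b.shape[1]]=b[:,:380];cv2.imwrite("pics/v5.png",o)
E
```

```text
t: 16.43
tcp_pos: [0.6471, -0.2081, 0.0376]
tool_rot: [-0.005, 0.721, 0.693, -0.002]
contact_force: [-0.9, 0.9, -1.4]
opening: 0.0002
finger_force: 0.0
t: 17.1
tcp_pos: [0.5889, -0.2088, 0.0623]
tool_rot: [-0.002, 0.721, 0.692, -0.001]
contact_force: [-0.5, 0.4, -0.3]
opening: 0.0006
finger_force: 0.0
t: 17.52
tcp_pos: [0.5769, -0.2101, 0.2114]
tool_rot: [0.004, 0.721, 0.692, 0.002]
contact_force: [0.2, 0.1, 0.4]
opening: 0.0239
finger_force: 0.0
slide_center 0.6 [272. 184.  59. 100.] [ 0.571  -0.2119  0.023 ]
frost 0.75 [273. 222.  54.  28.] [ 0.5705 -0.2556  0.023 ]
[ 0.57521401 -0.2092477   0.20403432] 0.035522030231670526 [-4.08747165e-01  4.25125352e-01  1.29580217e+00  5.05048287e-05
  1.42170718e+00 -3.67884096e-01]
```

View pics/v5.png

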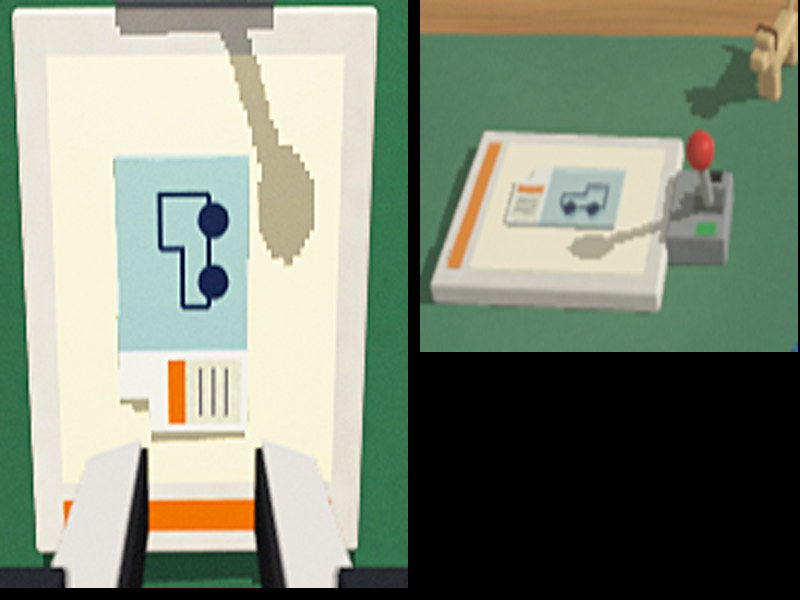

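Run:
```python
from h import *
W=cam("wrist")
for n,x,y in(("TL",115,156),("TR",250,156),("FL",118,350),("FR",249,350),("BR",246,432)): print(n,ray(W,195+x/2.4,80+y/2.8,.023).round(4))
s=bot.get_state();print(s["tcp_pos"],Ro.from_quat(np.roll(s["tool_rot"],-1)).as_matrix()[:,1])
```

```text
TL [ 0.5396 -0.157   0.023 ]
TR [ 0.598  -0.1594  0.023 ]
FL [ 0.5362 -0.231   0.023 ]
FR [ 0.5955 -0.2334  0.023 ]
BR [ 0.5932 -0.2668  0.023 ]
[ 0.57499138 -0.20917739  0.20335135] [ 0.99916315 -0.04084756 -0.00211492]
```

```bash
python3 -m crank '[[[-0.008,0,0,0,1],[-0.008,0,0,0,1],[-0.008,0,0,0,1],[-0.008,0,0,0,1],[-0.008,0,-0.04,0,1],[-0.008,0,-0.08,0,1],[-0.008,0,-0.12,0,1],[-0.008,0,-0.15,0,1]]]' 25; python3 -m crank '[[[0,0,-0.01,0,1],[0,0,-0.02,0,1],[0,0,-0.025,0,1],[0,0,-0.028,0,1],[0,0,-0.03,0,1],[0,0,-0.03,0,1]]]'
```

```text
t: 18.38
tcp_pos: [0.5661, -0.2089, 0.0516]
tool_rot: [-0.001, 0.721, 0.692, -0.0]
contact_force: [0.2, -0.3, -0.9]
opening: 0.092
finger_force: 0.0
t: 18.88
tcp_pos: [0.5676, -0.2096, 0.0258]
tool_rot: [0.001, 0.721, 0.692, 0.0]
contact_force: [-0.9, -0.2, 0.3]
opening: 0.0938
finger_force: 0.0
```

```bash
for i in 1; do python3 -m crank '[[[0,0,-0.003,0,1],[0,0,-0.005,0,1],[0,0,-0.005,0,1]]]'; done
python3 - <<'E'
from h import *
C,b=shot("scene","sc9.png"); cv2.imwrite("pics/v6.png",cv2.resize(b[190:290,80:260],None,fx=4.4,fy=4.4,interpolation=2))
for z in(.02,.03,.04): print(proj(C,[.567+.06,-.209,z]),proj(C,[.567+.047,-.201,z]))
E
```

```text
t: 19.13
tcp_pos: [0.5671, -0.2094, 0.0198]
tool_rot: [-0.0, 0.721, 0.692, -0.0]
contact_force: [0.5, -0.5, -0.3]
opening: 0.0944
finger_force: 0.0
[146.6162512  268.86341843] [151.84192103 264.64732068]
[145.88280043 265.23258676] [151.15021454 261.03295834]
[145.13990492 261.55500034] [150.44970731 257.37260962]
```

View pics/v6.png

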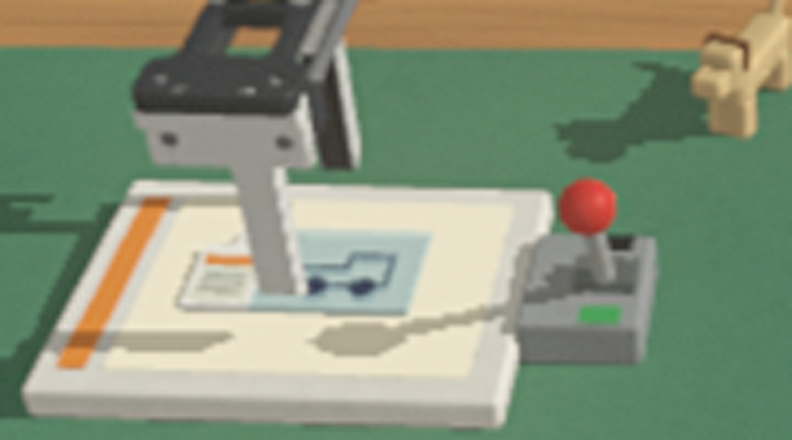

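```bash
python3 -m crank '[[[0,0,0,0,0.53],[0,0,0,0,0.53],[0,0,0,0,0.53],[0,0,-0.005,0,0.53],[0,0,-0.01,0,0.53],[0,0,-0.01,0,0.53]]]'; python3 -m crank '[[[0,0,-0.002,0,0.53],[0,0,-0.004,0,0.53],[0,0,-0.004,0,0.53]]]'
python3 - <<'E'
from h import *
C,b=shot("scene","sc10.png"); cv2.imwrite("pics/v7.png",cv2.resize(b[190:290,80:260],None,fx=4.4,fy=4.4,interpolation=2))
E
```

```text
t: 19.68
tcp_pos: [0.5665, -0.2092, 0.0085]
tool_rot: [-0.001, 0.721, 0.692, -0.0]
contact_force: [0.2, 0.6, -0.2]
opening: 0.0724
finger_force: 0.0
t: 19.93
tcp_pos: [0.567, -0.2094, 0.0054]
tool_rot: [-0.0, 0.721, 0.692, -0.0]
contact_force: [0.2, -0.6, 0.7]
opening: 0.0718
finger_force: 0.0
```

View pics/v7.png

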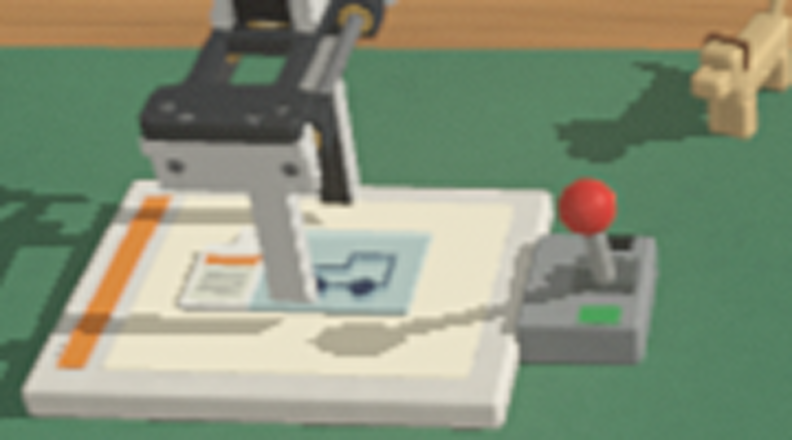

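```bash
python3 -m crank '[[[0,0,-0.003,0,0.53],[0,0,-0.006,0,0.53],[0,0,-0.006,0,0.53]]]'; python3 -m crank '[[[0,0,-0.002,0,0.53],[0,0,-0.004,0,0.53],[0,0,-0.004,0,0.53]]]'
```

```text
t: 20.23
tcp_pos: [0.5668, -0.2093, -0.0008]
tool_rot: [-0.0, 0.721, 0.692, -0.0]
contact_force: [0.1, 0.6, 0.0]
opening: 0.0721
finger_force: 0.0
t: 20.48
tcp_pos: [0.567, -0.2093, -0.0046]
tool_rot: [-0.0, 0.721, 0.692, -0.0]
contact_force: [0.9, -0.1, 0.1]
opening: 0.0721
finger_force: 0.0
```

```bash
python3 -m crank '[[[0,0,-0.002,0,0.53],[0,0,-0.003,0,0.53],[0,0,-0.003,0,0.53]]]'; python3 -m crank '[[[0,0,-0.002,0,0.53],[0,0,-0.002,0,0.53]]]'
python3 - <<'E'
from h import *
a=cv2.imread("pics/sc10.png").astype(int); C,b=shot("scene","sc11.png")
# lowest grey finger row in columns of the finger, new vs. old
for n,im in(("old",a),("new",b.astype(int))):
    for u in(142,145,148): print(n,u,[tuple(im[v,u]) for v in range(253,268,2)])
E
```

```text
t: 20.73
tcp_pos: [0.5672, -0.2094, -0.0072]
tool_rot: [0.0, 0.721, 0.692, -0.0]
contact_force: [-0.3, -0.8, 0.2]
opening: 0.0718
finger_force: 0.0
t: 20.9
tcp_pos: [0.5673, -0.2095, -0.0074]
tool_rot: [0.0, 0.721, 0.692, 0.0]
contact_force: [-8.4, 2.9, 18.8]
opening: 0.0716
finger_force: 9.8
old 142 [(np.int64(142), np.int64(149), np.int64(152)), (np.int64(140), np.int64(149), np.int64(151)), (np.int64(142), np.int64(151), np.int64(152)), (np.int64(169), np.int64(175), np.int64(157)), (np.int64(194), np.int64(219), np.int64(226)), (np.int64(149), np.int64(172), np.int64(179)), (np.int64(203), np.int64(229), np.int64(236)), (np.int64(202), np.int64(227), np.int64(234))]
old 145 [(np.int64(144), np.int64(151), np.int64(152)), (np.int64(140), np.int64(148), np.int64(150)), (np.int64(144), np.int64(151), np.int64(153)), (np.int64(171), np.int64(178), np.int64(161)), (np.int64(187), np.int64(208), np.int64(212)), (np.int64(203), np.int64(229), np.int64(236)), (np.int64(202), np.int64(227), np.int64(234)), (np.int64(202), np.int64(228), np.int64(234))]
old 148 [(np.int64(146), np.int64(15
[... 803 characters left out ...]
), np.int64(151), np.int64(152)), (np.int64(143), np.int64(150), np.int64(152)), (np.int64(142), np.int64(150), np.int64(151)), (np.int64(143), np.int64(150), np.int64(152)), (np.int64(144), np.int64(161), np.int64(165)), (np.int64(149), np.int64(172), np.int64(178)), (np.int64(204), np.int64(229), np.int64(236))]
new 148 [(np.int64(151), np.int64(159), np.int64(161)), (np.int64(143), np.int64(151), np.int64(153)), (np.int64(141), np.int64(149), np.int64(150)), (np.int64(141), np.int64(148), np.int64(149)), (np.int64(140), np.int64(148), np.int64(149)), (np.int64(140), np.int64(157), np.int64(161)), (np.int64(194), np.int64(220), np.int64(227)), (np.int64(203), np.int64(228), np.int64(235))]
```

```bash
python3 -m crank '[[[0,0,0.004,0,0.53],[0,0,0.004,0,0.45],[0,0,0.004,0,0.35],[0,0,0.004,0,0.25],[0,0,0.004,0,0.1],[0,0,0.004,0,0.1],[0,0,0.004,0,0.1]]]' 15
```

```text
t: 21.53
tcp_pos: [0.567, -0.2094, -0.0054]
tool_rot: [-0.0, 0.721, 0.692, -0.0]
contact_force: [-0.2, -0.2, -0.4]
opening: 0.0592
finger_force: 15.0
```

```bash
python3 -m crank '[[[0,0,0,0,-0.5],[0,0,0,0,-1],[0,0,0.003,0,-1],[0,0,0.008,0,-1],[0,0,0.015,0,-1],[0,0,0.025,0,-1],[0,0,0.035,0,-1],[0,0,0.035,0,-1]]]' 22
```

```text
t: 22.2
tcp_pos: [0.5684, -0.2099, 0.0328]
tool_rot: [0.002, 0.721, 0.692, 0.001]
contact_force: [-0.0, 0.3, -0.7]
opening: 0.0591
finger_force: 22.0
```

```bash
python3 -m crank '[[[0.002,-0.001,0.02,0,-1],[0.004,-0.002,0.05,0,-1],[0.007,-0.004,0.08,0,-1],[0.007,-0.004,0.11,0,-1],[0.007,-0.004,0.14,0,-1],[0.007,-0.004,0.17,0,-1],[0.007,-0.004,0.185,0,-1],[0.007,-0.004,0.19,0,-1]]]'; python3 -m crank '[[[0,0,0,0,-1],[0,0,0,0,-1],[0,0,0,0,-1],[0,0,0,0,-1],[0,0,0,0,-1],[0,0,0,0,-1]]]'
python3 - <<'E'
from h import *
C,b=shot("scene","sc12.png")
for n in("slide_center","frost","toggle_tip"):
  for r in nets.boxes_of("scene",n)[:2]: e=r["extent"];print(n,round(r["confidence"],2),np.round(e),ray(C,e[0],e[1],.25).round(3))
for y in(-.272,-.162): print([proj(C,[x,y,.25]).round() for x in(.545,.605)])
x=b.astype(int); m=(x[...,2]>130)&(x[...,1]<70); m[:190]=0;m[260:]=0;m[:,:180]=0;m[:,260:]=0
v,u=np.nonzero(m);print("ball",u.mean(),v.mean())
W,w=shot("wrist","w5.png")
for n in("slide_center","frost"):
  for r in nets.boxes_of("wrist",n)[:2]: e=r["extent"];print(n,round(r["confidence"],2),np.round(e),ray(W,e[0],e[1],.25).round(3))
E
```

```text
t: 22.87
tcp_pos: [0.5749, -0.2137, 0.2232]
tool_rot: [0.002, 0.721, 0.692, 0.001]
contact_force: [0.2, -0.4, -0.4]
opening: 0.0597
finger_force: 22.0
t: 23.37
tcp_pos: [0.574, -0.2134, 0.2192]
tool_rot: [-0.0, 0.721, 0.692, -0.0]
contact_force: [0.9, -1.1, -0.4]
opening: 0.0593
finger_force: 22.0
slide_center 0.97 [129. 162.  64.  19.] [ 0.593 -0.214  0.25 ]
slide_center 0.84 [317. 213.  27.  20.] [0.752 0.114 0.25 ]
frost 0.67 [107. 164.  27.  19.] [ 0.599 -0.252  0.25 ]
toggle_tip 0.71 [212. 241.  10.  22.] [ 0.821 -0.041  0.25 ]
[array([105., 150.]), array([ 95., 165.])]
[array([163., 151.]), array([156., 166.])]
ball 211.96153846153845 237.46153846153845
slide_center 0.67 [280. 240. 126. 162.] [ 0.575 -0.204  0.25 ]
frost 0.97 [280. 315. 111.  16.] [ 0.573 -0.246  0.25 ]
```

```bash
python3 -c "
from bench import ticket,bot
s=bot.get_state();print(s['opening'],s['finger_force'],s['joint_vel']);print(ticket.hand_in())"
```

```text
0.059665171235878174 21.999651789665222 [-1.09107619e-03 -9.02117323e-05  6.21069209e-04  8.66342212e-05
  3.93192993e-04  9.55848664e-04]
the job is handed in; nothing more can be done
None
```

The job is handed in, with no verdict shown: toggle on, and the slide held still about 0.245 m above the panel's middle, frosted end towards the orange bar, but label flat up rather than tipped 45° (the moves can't tilt the tool; judged limit 1.05 rad), and I viewed 12 pictures against the limit of 10.

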